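Clear the pastry board: cutter aside, rolling pin into its groove

TASK

Clear the middle of the pastry board with the fingertips, without picking anything up: first slide the large round cutter along the board to its right-hand end, past the end of the rolling pin and standing flat and wholly on the board, so that the pin will not run into it. Then roll the rolling pin towards you, touching it only on top, until it drops into the groove along the near side of the board and lies still there. Leave the small cutter, the glass, the pasta jar and the egg timer where they stand.

Things in the scene. Friction and masses are not known exactly. Their poses are not given: they have to be found in the camera images.
- rolling_pin: Wooden rolling pin lying left-right on the board, parallel to the groove within 4 degrees. Barrel 56 mm diameter, 200 mm long, a thinner 50 mm handle at each end; 0.3 to 0.55 kg. Origin mid-barrel on the axis (y along the pin; x, z turn as it rolls), 48 mm above the worktop (barrel top 76 mm), about 42 mm once in the groove. Touch it only on top: fingertips at least 10 mm above the axis.
- pastry_board: Plain wooden pastry board fixed on the worktop: 280 mm deep (its x, away from the robot), 440 mm wide (its y, to the left), 20 mm thick, turned at most 12 degrees. Origin mid-underside; top at z = 20 mm. The free right-hand end is board y from -125 to -190 mm (for the cutter's centre).
- pin_groove (a point): Mid-point of the groove's centre line, level with the board's top (z = 20 mm), 95 mm nearer than the board's middle; axes are the board's. Groove 34 mm wide, 10 mm deep, along y over the whole width, 28 mm of board on its near side. The pin sinks 6 mm into it and rests on both edges.
- pin_left_end (a point): Middle of the left handle's end face, on the pin's axis, 150 mm from the pin's origin. How it rolls: a fingertip drawn towards the robot over the top of the barrel turns it; without slip the pin travels half as far as the fingertip, which so runs ahead of the crest: take several strokes. Let go, it slows quickly (about 0.5 m/s2).
- cutter: The large pastry cutter: an open, straight steel ring, 60 mm outside diameter, 2.5 mm wall, 32 mm high, 55 to 90 g, standing on the board between the rolling pin and the groove. A closed gripper's fingertips fit inside it. Origin in the centre of its lower rim, z up (20 mm above the worktop).
- small_cutter: A small pastry cutter: steel, closed on top, with a wooden knob, 44 mm in diameter, 32 mm high (48 mm with the knob), standing at the board's far right corner. Stays where it is. Origin in the centre of its lower rim.
- glass: Drinking glass 81 mm in diameter, 91 mm high, upside down on the worktop right of the board. Stays. Origin at the centre of its underside.
- pasta_jar: Glass storage jar with pasta, 81 mm in diameter, 163 mm high, standing on the worktop right of the board, near its far corner. Stays. Origin at the centre of its underside.
- egg_timer: Red and white wind-up egg timer, 67 mm in diameter, 58 mm high, on the worktop to the right. Stays. Origin at the centre of its underside.

How it is judged:
On the way, in this order (a step that is already met when the one before it is completed fails the run):
1. the large cutter stands flat and wholly on the free right-hand end of the board (y of cutter in the frame of pastry_board between -0.193 and -0.122 m and x of cutter in the frame of pastry_board between -0.115 and 0.115 m and z of cutter in the frame of pastry_board between 0.014 and 0.026 m and angle between cutter's own z axis and vertical below 0.1 rad and linear speed of cutter below 0.02 m/s), for 0.2 s.
2. the rolling pin has dropped into the groove and lies along it (x of rolling_pin in the frame of pastry_board between -0.101 and -0.089 m and z of rolling_pin in the frame of pastry_board between 0.037 and 0.0445 m and angle between the y axis of rolling_pin and the y axis of pastry_board, either way round below 0.05 rad and linear speed of rolling_pin below 0.02 m/s), for 0.3 s.
At the end, for the whole second after the job is handed in: Pin still in the groove: axis within 6 mm of the groove's centre line and 0.05 rad of its direction, origin 37 to 44.5 mm above the worktop. Large cutter flat and still on the right-hand end of the board: centre at board y -122 to -193 mm (wholly on the board), board x -115 to 115 mm (all of step 1 and all of step 2 and angular speed of rolling_pin below 0.2 rad/s); the robot touches nothing.
It fails at once if the rolling pin is lifted more than 12 mm off the board (height (world z) of rolling_pin above 0.06 m).
It fails at once if the fingers touch the rolling pin lower than its top (TCP below 77 mm, so fingertips less than 10 mm above its axis) (contact force between the fingers and rolling_pin above 0.5 N and height (world z) of the grasp point below 0.077 m).
It fails at once if the large cutter is lifted more than 12 mm or tipped by more than 0.3 rad (height (world z) of cutter above 0.032 m or angle between cutter's own z axis and vertical above 0.3 rad).
It fails at once if the rolling pin runs into the large cutter (contact force between rolling_pin and cutter above 0.5 N).
It fails at once if the small cutter, the glass, the pasta jar or the egg timer is moved by more than 20 mm (distance of any of small_cutter, glass, pasta_jar, egg_timer from where it was at the start of the episode above 0.02 m).
It also fails if it takes over 42 s, if anything falls off the work surface, if the arm or the gripper's body presses on something with over 40 N, if the wrist force passes 120 N, or if a joint passes its speed limit or range.

ROBOT

A 7-joint arm with a two-finger parallel gripper is mounted at the origin on a cart in front of the work surface, level with it; the furniture and walls round the work are solid. World frame = base frame: x ahead of the robot, y to its left, z up, the work surface at z = 0. Lengths are in m, angles in rad, forces in N, time in s.
With the tool pointing down it reaches from about 0.425 to 0.975 m from the base axis. Payload 16.7 kg.
Tool frame: the origin (TCP) lies between the finger pads, 19 mm behind the fingertips; this is the grasp point; z points along the fingers, y is the line along which they close (so a half turn about z gives the same grasp; the last joint's range is limited). The gripper opens to 85 mm and grips with 20 to 120 N. Pads are 22 mm wide; open, the fingers measure 114 mm over their backs; the gripper's body (76 mm by 85 mm) begins 54 mm behind the grasp point. The pads swing forward as they close: fully open they stand 13 mm farther back than shut.
Start: joints at [-1.306, 0.426, 0.074, 1.606, -0.034, 1.111, -0.067], TCP at [0.272, 0.618, 0.25] pointing down, gripper open.
Joint ranges: [-2.85, 2.85], [-0.5, 2.14], [-1.23, 1.37], [0.21, 2.46], [-1.02, 4.16], [0.16, 2.05], [-2.73, 2.73]. Speed limits (rad/s): [1.89, 1.89, 2.39, 2.39, 3.01, 3.01, 3.01].

INTERFACE

Orientations are given as [roll, pitch, yaw] about the fixed x, y, z axes, in that order (R = Rz(yaw) Ry(pitch) Rx(roll)).
In Python, from bench import bot gives the robot as it stands.
- The arm moves only by the tool play_rows, never from a script. Its argument "plan" is a list of rows, each an object of numbers: "grip": the closure in counts, from 0 (fully open) to 255 (shut); "dx", "dy", "dz": the shift along the world's x, y, z in units of 40 mm (1.0 is 40 mm); "rx", "ry", "rz": the turn, a rotation vector about the world's x, y, z in units of 6 degrees (1.0 is 6 degrees). In form: [{"grip": .., "dx": .., "dy": .., "dz": .., "rx": .., "ry": .., "rz": ..}, ...]. A call has 1 to 20 rows; each row is the pose to reach, as a shift and turn from the pose commanded when the call began; what a row does not reach only later rows make up. A row lasts 1/12 s, in which the tool goes at most 41.7 mm and 7.16 degrees, less where a joint would pass 70% of its speed; a pose out of reach is approached as far as the arm can. A call with a gripper value outside its range is refused whole. The fingers move at their own pace and stop on an object; the grip force is fixed at half the most. Time passes only in rows, so rows that repeat a pose let the fingers close. It gives the time, the measured TCP pose, the force, the opening and the grip force at its end, in the units of the state.
- bot.state(): the state, without advancing time (a new reading comes with each control period).
- bot.grab_frame(name): name is "scene" or "top"; returns a dict with "image" (420x560x3 uint8, red, green, blue), "depth" (420x560 float32, m along the optical axis (not along the pixel's ray), 0 where there is no reading), "fx", "fy", "cx", "cy" (pixels), "xyz" and "orientation" of the camera in the world. Camera axes: x right, y up, looking along -z (the intrinsics and any distortion apply to the point x, -y, -z); pixel columns grow to the right and rows downward; lengths in m; the calibration is good to about 2 mm. A picture is of the moment at which its call begins.
- bot.sign_off(): hands the job in; it is judged then, once.
The state is a dict: "clock": time; "joint_positions": joint angles; "joint_vel": joint speeds; "joint_efforts": joint torques, N m; "tcp_pos": TCP position; "eef_rot": TCP orientation; "ft_force": force on the tool from outside, world axes, zero at the start; "wrist_torque": the same for the moment, N m; "gripper_width": finger opening in m; "gripper_force": force on a finger pad.
Only numpy, scipy, OpenCV 4.12 (cv2) and the standard library are available. Lean on these libraries where they do the work, as an engineer would, in place of code of your own. Each camera call takes 0.05 s, during which the arm holds its last target. There are 200 camera calls.

## Working session

There is one attempt and no reset: what is moved stays moved. The work goes in short steps, Python scripts to look and compute and a tool call to move; the robot and the scene stay as the last step left them, time stands still between calls to the robot, and variables do not carry over. Pictures are saved under pics/ and viewed, at most 10 in all, crops included, and the job is handed in when it is done.

Besides the shell and the picture viewer there is one more tool, called after "Emit:" as name([rows], argument=value, ...), one row to a line, values as JSON. play_rows: Moves the arm, as the interface text tells. Its arguments: {"type":"object","properties":{"plan":{"type":"array","items":{"type":"object","properties":{"grip":{"type":"number"},"dx":{"type":"number"},"dy":{"type":"number"},"dz":{"type":"number"},"rx":{"type":"number"},"ry":{"type":"number"},"rz":{"type":"number"}}}}},"required":["plan"]}

```bash
mkdir -p pics
cat > h.py <<'E'
import numpy as np, cv2
from bench import bot
from scipy.spatial.transform import Rotation as R
def frame(n,save=None):
    f=bot.grab_frame(n)
    if save: cv2.imwrite('pics/'+save,f['image'][:,:,::-1])
    return f
def cloud(f):
    d=f['depth'];v,u=np.mgrid[:d.shape[0],:d.shape[1]]
    p=np.stack([(u-f['cx'])/f['fx']*d,-(v-f['cy'])/f['fy']*d,-d],-1)
    o=np.array(f['orientation']);M=(R.from_euler('xyz',o) if o.shape==(3,) else R.from_matrix(o) if o.shape==(3,3) else R.from_quat(o)).as_matrix()
    return p@M.T+np.array(f['xyz'])
E
python3 - <<'E'
from h import *
for n in('top','scene'):
    f=frame(n,n+'1.png');print(n,{k:f[k] for k in f if k not in('image','depth')})
    np.savez('pics/'+n+'1.npz',P=cloud(f),im=f['image'],d=f['depth'])
print(bot.state())
E
```

```text
top {'fx': 481.81637735042744, 'fy': 481.81637735042744, 'cx': 279.38734209030736, 'cy': 205.82495029978094, 'xyz': array([0.46836629, 0.10415812, 1.41555399]), 'orientation': array([ 0.03163212, -0.01756856, -1.59939697])}
scene {'fx': 384.8952538755962, 'fy': 384.8952538755962, 'cx': 287.4838884673696, 'cy': 206.79116660598774, 'xyz': array([ 0.29659823, -0.43396651,  0.69751857]), 'orientation': array([ 0.74621936, -0.01448068, -0.37600846])}
{'clock': 0.1, 'joint_positions': array([-1.30552193,  0.42667435,  0.07385299,  1.60654185, -0.03406845,
        1.11081519, -0.06711057]), 'joint_vel': array([ 0.00122092, -0.00307059,  0.0012341 , -0.00221905,  0.00010768,
        0.00115851,  0.00066856]), 'joint_efforts': array([ 9.57998011e-03, -9.51530313e+01,  3.77242282e+00, -4.64403033e+01,
        1.98460504e-02,  6.50434071e-03, -2.62532984e-05]), 'tcp_pos': array([0.27190339, 0.61742988, 0.24937787]), 'eef_rot': array([-3.14041802e+00,  1.11349760e-04,  2.72679019e+00]), 'ft_force': array([ 0.44716479, -0.2589504 , -0.78016157]), 'wrist_torque': array([-0.06077372, -0.0086568 , -0.00369262]), 'gripper_force': 0.0, 'gripper_width': 0.08567369355311215}
```

View pics/top1.png

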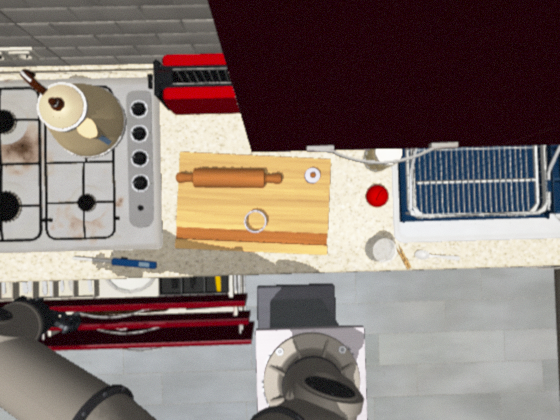

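View pics/scene1.png

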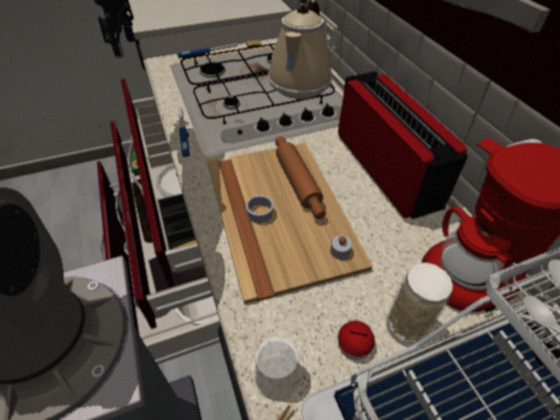

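Top view: the board has corners near (180,152), (330,158), (327,254) and (177,249). The large ring is at (256,220), the pin runs along row 178 from column 177 to 283, the small cutter is at (312,175), and the dark groove is near row 236. The scene view agrees, and a wall cupboard hangs above the far right.

```bash
cat > m.py <<'E'
from h import *
def measure(im,P,n,vb=1):
    hsv=cv2.cvtColor(im,cv2.COLOR_RGB2HSV);z=P[...,2]
    reg=(P[...,0]>.25)&(P[...,0]<.95)&(P[...,1]>-.25)&(P[...,1]<.55)
    out={}
    # board top: depth band
    b=(reg&(abs(z-.02)<.006)&(hsv[...,1]>70)).astype(np.uint8)
    b=cv2.morphologyEx(b,cv2.MORPH_OPEN,np.ones((3,3)))
    k,l,s,c=cv2.connectedComponentsWithStats(b);i=1+np.argmax(s[1:,4])
    pts=P[l==i][:,:2]
    out['board']=cv2.minAreaRect((pts*1000).astype(np.float32))
    out['boardz']=np.median(z[l==i])
    (c0,sz,a)=out['board']
    box=cv2.boxPoints(out['board'])/1000
    out['box']=box
    inb=np.zeros(z.shape,bool)
    cnt=box.astype(np.float32)
    ids=np.argwhere(reg&(z>.03)&(z<.1))
    pin=[(r,q) for r,q in ids if cv2.pointPolygonTest(cnt,(float(P[r,q,0]),float(P[r,q,1])),False)>=0]
    m=np.zeros(z.shape,np.uint8)
    for r,q in pin:m[r,q]=1
    k,l,s,c=cv2.connectedComponentsWithStats(m)
    for i in range(1,k):
        if s[i,4]<15: continue
        p=P[l==i];rect=cv2.minAreaRect((p[:,:2]*1000).astype(np.float32))
        out['obj%d'%i]=(s[i,4],np.round(c[i]),np.round(p.mean(0),4),np.round(p[:,2].max(),4),rect)
    print(n)
    for a,v in out.items():print(a,v)
E
python3 - <<'E'
from m import *
for n in('top','scene'):
    D=np.load('pics/'+n+'1.npz');measure(D['im'],D['P'],n)
    P=D['P']
    if n=='top':
        for u,v in[(250,100),(300,60),(300,140),(330,148),(256,220),(256,211),(285,178),(230,178),(177,176),(312,175),(382,248),(378,196),(380,158),(250,236)]:print((u,v),P[v,u].round(3))
E
```

```text
top
board ((553.7940063476562, 152.42527770996094), (439.7108154296875, 217.38258361816406), 85.7026138305664)
boardz 0.02014816039692313
box [[ 0.4289338  -0.05866744]
 [ 0.6457052  -0.07495662]
 [ 0.6786542   0.363518  ]
 [ 0.4618828   0.3798072 ]]
obj1 (np.int32(191), array([312., 175.]), array([ 0.5963, -0.0158,  0.0535]), np.float64(0.0711), ((597.60009765625, -16.402620315551758), (40.40101623535156, 44.17848205566406), 88.10525512695312))
obj2 (np.int32(1725), array([229., 177.]), array([0.594 , 0.2183, 0.0679]), np.float64(0.0854), ((595.2377319335938, 220.25213623046875), (296.5294494628906, 54.61561584472656), 88.00211334228516))
obj3 (np.int32(101), array([255., 219.]), array([0.4757, 0.1503, 0.0517]), np.float64(0.0596), ((472.73858642578125, 149.10775756835938), (62.362281799316406, 56.64215850830078), 87.91731262207031))
(250, 100) [0.597 0.123 0.907]
(300, 60) [0.597 0.077 1.033]
(300, 140) [0.598 0.054 0.642]
(330, 148) [ 0.591 -0.001  0.59 ]
(256, 220) [0.473 0.147 0.018]
(256, 211) [0.498 0.146 0.052]
(285, 178) [0.592 0.06  0.022]
(230, 178) [0.592 0.215 0.073]
(17
[... 339 characters left out ...]
0.42549425 -0.06003365]
 [ 0.6429392  -0.07621309]
 [ 0.6756862   0.3638916 ]
 [ 0.45824122  0.38007104]]
obj1 (np.int32(1745), array([300., 177.]), array([0.5849, 0.1938, 0.0636]), np.float64(0.0771), ((591.8233032226562, 219.31692504882812), (297.9958190917969, 55.124481201171875), 88.15877532958984))
obj2 (np.int32(349), array([260., 207.]), array([0.4695, 0.1493, 0.0425]), np.float64(0.0538), ((469.66937255859375, 148.52371215820312), (64.75574493408203, 56.411399841308594), 84.63904571533203))
obj3 (np.int32(373), array([341., 245.]), array([ 0.59  , -0.0224,  0.0489]), np.float64(0.068), ((593.33642578125, -17.22451400756836), (43.70528030395508, 42.39208221435547), 64.54840850830078))
```

Emit:
play_rows([
  {"grip": 255,"dx": 0.4,"dy": -0.9,"dz": -0.2,"rz": 0.3},
  {"grip": 255,"dx": 0.8,"dy": -1.8,"dz": -0.4,"rz": 0.6},
  {"grip": 255,"dx": 1.2,"dy": -2.7,"dz": -0.6,"rz": 0.9},
  {"grip": 255,"dx": 1.6,"dy": -3.6,"dz": -0.8,"rz": 1.2},
  {"grip": 255,"dx": 2.0,"dy": -4.5,"dz": -1.0,"rz": 1.5},
  {"grip": 255,"dx": 2.4,"dy": -5.4,"dz": -1.2,"rz": 1.8},
  {"grip": 255,"dx": 2.8,"dy": -6.3,"dz": -1.4,"rz": 2.1},
  {"grip": 255,"dx": 3.2,"dy": -7.2,"dz": -1.6,"rz": 2.4},
  {"grip": 255,"dx": 3.6,"dy": -8.1,"dz": -1.8,"rz": 2.7},
  {"grip": 255,"dx": 4.0,"dy": -9.0,"dz": -2.0,"rz": 3.0},
  {"grip": 255,"dx": 4.4,"dy": -9.9,"dz": -2.2,"rz": 3.25},
  {"grip": 255,"dx": 4.7,"dy": -10.8,"dz": -2.4,"rz": 3.25},
  {"grip": 255,"dx": 4.9,"dy": -11.5,"dz": -2.5,"rz": 3.25},
  {"grip": 255,"dx": 4.98,"dy": -11.73,"dz": -2.5,"rz": 3.25},
  {"grip": 255,"dx": 4.98,"dy": -11.73,"dz": -2.5,"rz": 3.25},
  {"grip": 255,"dx": 4.98,"dy": -11.73,"dz": -2.5,"rz": 3.25},
])

```text
invalid input at $.plan[0]: expected keys grip, dx, dy, dz, rx, ry, rz
```

Emit:
play_rows([
  {"grip": 255,"dx": 0.4,"dy": -0.9,"dz": -0.2,"rx": 0,"ry": 0,"rz": 0.3},
  {"grip": 255,"dx": 0.8,"dy": -1.8,"dz": -0.4,"rx": 0,"ry": 0,"rz": 0.6},
  {"grip": 255,"dx": 1.2,"dy": -2.7,"dz": -0.6,"rx": 0,"ry": 0,"rz": 0.9},
  {"grip": 255,"dx": 1.6,"dy": -3.6,"dz": -0.8,"rx": 0,"ry": 0,"rz": 1.2},
  {"grip": 255,"dx": 2.0,"dy": -4.5,"dz": -1.0,"rx": 0,"ry": 0,"rz": 1.5},
  {"grip": 255,"dx": 2.4,"dy": -5.4,"dz": -1.2,"rx": 0,"ry": 0,"rz": 1.8},
  {"grip": 255,"dx": 2.8,"dy": -6.3,"dz": -1.4,"rx": 0,"ry": 0,"rz": 2.1},
  {"grip": 255,"dx": 3.2,"dy": -7.2,"dz": -1.6,"rx": 0,"ry": 0,"rz": 2.4},
  {"grip": 255,"dx": 3.6,"dy": -8.1,"dz": -1.8,"rx": 0,"ry": 0,"rz": 2.7},
  {"grip": 255,"dx": 4.0,"dy": -9.0,"dz": -2.0,"rx": 0,"ry": 0,"rz": 3.0},
  {"grip": 255,"dx": 4.4,"dy": -9.9,"dz": -2.2,"rx": 0,"ry": 0,"rz": 3.25},
  {"grip": 255,"dx": 4.7,"dy": -10.8,"dz": -2.4,"rx": 0,"ry": 0,"rz": 3.25},
  {"grip": 255,"dx": 4.9,"dy": -11.5,"dz": -2.5,"rx": 0,"ry": 0,"rz": 3.25},
  {"grip": 255,"dx": 4.98,"dy": -11.73,"dz": -2.5,"rx": 0,"ry": 0,"rz": 3.25},
  {"grip": 255,"dx": 4.98,"dy": -11.73,"dz": -2.5,"rx": 0,"ry": 0,"rz": 3.25},
  {"grip": 255,"dx": 4.98,"dy": -11.73,"dz": -2.5,"rx": 0,"ry": 0,"rz": 3.25},
])

```text
clock: 1.43
tcp_pos: [0.4712, 0.1487, 0.15]
eef_rot: [3.141, -0.0, 3.066]
ft_force: [-0.2, 1.3, -0.3]
gripper_width: -0.0
gripper_force: 0.0
```

Emit:
play_rows([
  {"grip": 255,"dx": 0,"dy": 0,"dz": -0.6,"rx": 0,"ry": 0,"rz": 0},
  {"grip": 255,"dx": 0,"dy": 0,"dz": -1.2,"rx": 0,"ry": 0,"rz": 0},
  {"grip": 255,"dx": 0,"dy": 0,"dz": -1.7,"rx": 0,"ry": 0,"rz": 0},
  {"grip": 255,"dx": 0,"dy": 0,"dz": -1.9,"rx": 0,"ry": 0,"rz": 0},
  {"grip": 255,"dx": 0,"dy": 0,"dz": -1.9,"rx": 0,"ry": 0,"rz": 0},
])

```text
clock: 1.85
tcp_pos: [0.47, 0.1496, 0.0726]
eef_rot: [-3.14, -0.003, 3.069]
ft_force: [0.1, 0.0, 0.0]
gripper_width: 0.0001
gripper_force: 0.0
```

Run:
```python
from h import *
f=frame('scene');im=f['image'][120:300,180:360];cv2.imwrite('pics/s2.png',cv2.resize(im[:,:,::-1],None,fx=3,fy=3))
```

```text
(no output)
```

View pics/s2.png

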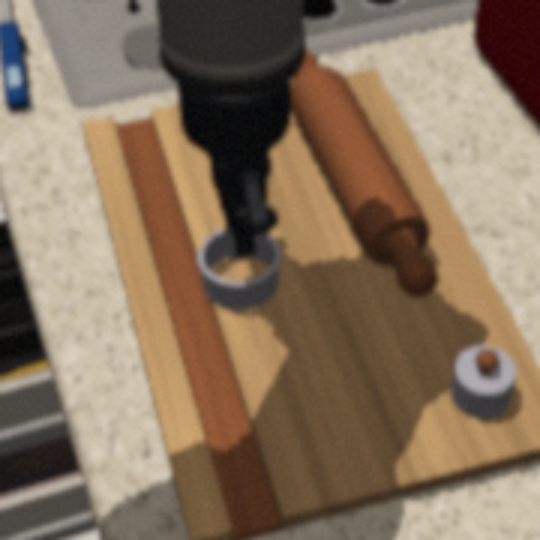

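The tip hangs just over the ring (crop: tip about (248,250), ring rim centre about (240,258)) and falls inside it, so I can lower it and slide the ring right.

Emit:
play_rows([
  {"grip": 255,"dx": 0,"dy": 0,"dz": -0.3,"rx": 0,"ry": 0,"rz": 0},
  {"grip": 255,"dx": 0,"dy": 0,"dz": -0.55,"rx": 0,"ry": 0,"rz": 0},
  {"grip": 255,"dx": 0,"dy": 0,"dz": -0.7,"rx": 0,"ry": 0,"rz": 0},
  {"grip": 255,"dx": 0,"dy": 0,"dz": -0.75,"rx": 0,"ry": 0,"rz": 0},
  {"grip": 255,"dx": 0,"dy": 0,"dz": -0.75,"rx": 0,"ry": 0,"rz": 0},
])

```text
clock: 2.32
tcp_pos: [0.4711, 0.1486, 0.0439]
eef_rot: [-3.141, -0.0, 3.067]
ft_force: [-0.1, -0.4, 0.6]
gripper_width: 0.0004
gripper_force: 0.0
```

Emit:
play_rows([
  {"grip": 255,"dx": 0,"dy": -0.1,"dz": 0,"rx": 0,"ry": 0,"rz": 0},
  {"grip": 255,"dx": 0,"dy": -0.2,"dz": 0,"rx": 0,"ry": 0,"rz": 0},
  {"grip": 255,"dx": 0,"dy": -0.3,"dz": 0,"rx": 0,"ry": 0,"rz": 0},
  {"grip": 255,"dx": 0,"dy": -0.5,"dz": 0,"rx": 0,"ry": 0,"rz": 0},
  {"grip": 255,"dx": 0,"dy": -0.7,"dz": 0,"rx": 0,"ry": 0,"rz": 0},
  {"grip": 255,"dx": 0,"dy": -0.9,"dz": 0,"rx": 0,"ry": 0,"rz": 0},
  {"grip": 255,"dx": 0,"dy": -1.1,"dz": 0,"rx": 0,"ry": 0,"rz": 0},
  {"grip": 255,"dx": 0,"dy": -1.3,"dz": 0,"rx": 0,"ry": 0,"rz": 0},
  {"grip": 255,"dx": 0,"dy": -1.5,"dz": 0,"rx": 0,"ry": 0,"rz": 0},
  {"grip": 255,"dx": 0,"dy": -1.7,"dz": 0,"rx": 0,"ry": 0,"rz": 0},
  {"grip": 255,"dx": 0,"dy": -1.9,"dz": 0,"rx": 0,"ry": 0,"rz": 0},
  {"grip": 255,"dx": 0,"dy": -2.1,"dz": 0,"rx": 0,"ry": 0,"rz": 0},
  {"grip": 255,"dx": 0,"dy": -2.3,"dz": 0,"rx": 0,"ry": 0,"rz": 0},
])

```text
clock: 3.4
tcp_pos: [0.4712, 0.0557, 0.044]
eef_rot: [-3.142, -0.0, 3.067]
ft_force: [-0.3, -0.1, 0.7]
gripper_width: -0.0002
gripper_force: 0.5
```

Emit:
play_rows([
  {"grip": 255,"dx": 0,"dy": -0.2,"dz": 0,"rx": 0,"ry": 0,"rz": 0},
  {"grip": 255,"dx": 0,"dy": -0.4,"dz": 0,"rx": 0,"ry": 0,"rz": 0},
  {"grip": 255,"dx": 0,"dy": -0.6,"dz": 0,"rx": 0,"ry": 0,"rz": 0},
  {"grip": 255,"dx": 0,"dy": -0.8,"dz": 0,"rx": 0,"ry": 0,"rz": 0},
  {"grip": 255,"dx": 0,"dy": -1.0,"dz": 0,"rx": 0,"ry": 0,"rz": 0},
  {"grip": 255,"dx": 0,"dy": -1.2,"dz": 0,"rx": 0,"ry": 0,"rz": 0},
  {"grip": 255,"dx": 0,"dy": -1.4,"dz": 0,"rx": 0,"ry": 0,"rz": 0},
  {"grip": 255,"dx": 0,"dy": -1.55,"dz": 0,"rx": 0,"ry": 0,"rz": 0},
  {"grip": 255,"dx": 0,"dy": -1.65,"dz": 0,"rx": 0,"ry": 0,"rz": 0},
  {"grip": 255,"dx": 0,"dy": -1.7,"dz": 0,"rx": 0,"ry": 0,"rz": 0},
  {"grip": 255,"dx": 0,"dy": -1.72,"dz": 0,"rx": 0,"ry": 0,"rz": 0},
  {"grip": 255,"dx": 0,"dy": -1.72,"dz": 0,"rx": 0,"ry": 0,"rz": 0},
])

```text
clock: 4.4
tcp_pos: [0.4712, -0.0122, 0.044]
eef_rot: [-3.142, -0.0, 3.067]
ft_force: [0.1, 0.8, 0.7]
gripper_width: -0.0002
gripper_force: 0.1
```

Run:
```python
from m import *
f=frame('scene');im=f['image'][120:300,180:360];cv2.imwrite('pics/s3.png',cv2.resize(im[:,:,::-1],None,fx=3,fy=3))
measure(f['image'],cloud(f),'s')
```

```text
s
board ((550.3146362304688, 152.1627197265625), (441.1051025390625, 218.0272979736328), 85.716796875)
boardz 0.018525741085458014
box [[ 0.4251332  -0.059632  ]
 [ 0.64255154 -0.07591566]
 [ 0.6754961   0.36395746]
 [ 0.45807776  0.3802411 ]]
obj1 (np.int32(245), array([319., 205.]), array([0.5929, 0.0955, 0.0562]), np.float64(0.0735), ((601.2078247070312, 105.66256713867188), (83.86418914794922, 27.251291275024414), 60.95899963378906))
obj2 (np.int32(372), array([341., 245.]), array([ 0.5898, -0.0225,  0.0492]), np.float64(0.0683), ((593.1653442382812, -17.7861328125), (42.75896453857422, 43.143131256103516), 33.90078353881836))
obj3 (np.int32(326), array([280., 259.]), array([ 0.4572, -0.0133,  0.0561]), np.float64(0.0997), ((463.5143737792969, -12.772544860839844), (39.371002197265625, 83.8213119506836), 14.918319702148438))
obj4 (np.int32(20), array([299., 252.]), array([ 0.4991, -0.009 ,  0.0514]), np.float64(0.0883), ((495.8901062011719, -15.505577087402344), (33.033653259277344, 6.52941370010376), 64.73828887939453))
```

View pics/s3.png

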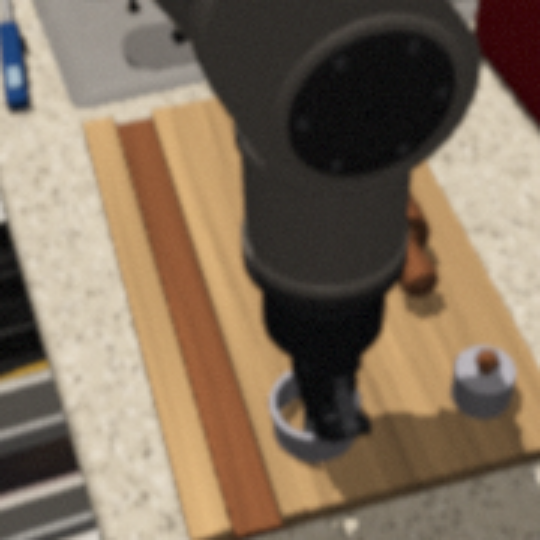

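The ring (crop about (315,415)) stands near the right end of the board, with the fingertips inside its right side. Next I ease off, lift out and measure.

Emit:
play_rows([
  {"grip": 255,"dx": 0,"dy": 0.15,"dz": 0,"rx": 0,"ry": 0,"rz": 0},
  {"grip": 255,"dx": 0,"dy": 0.3,"dz": 0,"rx": 0,"ry": 0,"rz": 0},
  {"grip": 255,"dx": 0,"dy": 0.3,"dz": 0.3,"rx": 0,"ry": 0,"rz": 0},
  {"grip": 255,"dx": 0,"dy": 0.3,"dz": 0.9,"rx": 0,"ry": 0,"rz": 0},
  {"grip": 255,"dx": 0,"dy": 0.3,"dz": 1.6,"rx": 0,"ry": 0,"rz": 0},
  {"grip": 255,"dx": 0,"dy": 0.8,"dz": 2.4,"rx": 0,"ry": 0,"rz": 0},
  {"grip": 255,"dx": 0,"dy": 1.6,"dz": 2.7,"rx": 0,"ry": 0,"rz": 0},
  {"grip": 255,"dx": 0,"dy": 2.5,"dz": 2.7,"rx": 0,"ry": 0,"rz": 0},
  {"grip": 255,"dx": 0,"dy": 3.2,"dz": 2.7,"rx": 0,"ry": 0,"rz": 0},
  {"grip": 255,"dx": 0,"dy": 4.0,"dz": 2.7,"rx": 0,"ry": 0,"rz": 0},
  {"grip": 255,"dx": 0,"dy": 4.0,"dz": 2.7,"rx": 0,"ry": 0,"rz": 0},
])

```text
clock: 5.37
tcp_pos: [0.4707, 0.1547, 0.1523]
eef_rot: [3.139, 0.001, 3.074]
ft_force: [-0.3, 0.4, -0.1]
gripper_width: 0.0001
gripper_force: 0.0
```

Run:
```python
from m import *
for n in('scene','top'):
    f=frame(n);measure(f['image'],cloud(f),n)
```

```text
scene
board ((550.3336181640625, 151.84449768066406), (442.01214599609375, 217.75733947753906), 85.72796630859375)
boardz 0.01851691356638885
box [[ 0.42529425 -0.06043695]
 [ 0.6424466  -0.07665811]
 [ 0.67537296  0.36412594]
 [ 0.45822063  0.3803471 ]]
obj1 (np.int32(1739), array([300., 177.]), array([0.5849, 0.194 , 0.0636]), np.float64(0.0772), ((591.690185546875, 218.5621795654297), (298.7970275878906, 54.84363555908203), 87.82445526123047))
obj2 (np.int32(371), array([341., 245.]), array([ 0.5901, -0.0225,  0.0491]), np.float64(0.0681), ((593.45458984375, -17.599761962890625), (42.32991409301758, 42.87702941894531), 39.99587631225586))
obj3 (np.int32(439), array([285., 255.]), array([0.4721, 0.0005, 0.0436]), np.float64(0.0544), ((472.1478271484375, -0.17291641235351562), (63.158897399902344, 62.25232696533203), 30.0919246673584))
top
board ((554.4231567382812, 152.11663818359375), (439.88665771484375, 217.4515838623047), 85.48098754882812)
boardz 0.020165623200524063
box [[ 0.42870605 -0.05857645]
 [ 0.6454817  -0.07570944]
 [ 0.68014026  0.36280972]
 [ 0.46336463  0.37994272]]
obj2 (np.int32(1678), array([228., 177.]), array([0.5947, 0.2204, 0.0679]), np.float64(0.084), ((596.68896484375, 219.77230834960938), (296.1141357421875, 58.19207763671875), 86.68296813964844))
obj4 (np.int32(189), array([312., 175.]), array([ 0.5965, -0.0159,  0.0535]), np.float64(0.0725), ((597.4988403320312, -16.470672607421875), (40.46577835083008, 43.00192642211914), 87.27925109863281))
obj6 (np.int32(121), array([308., 217.]), array([ 0.4762, -0.0025,  0.0501]), np.float64(0.0601), ((475.5533752441406, 0.3287029266357422), (59.7030029296875, 59.59493637084961), 88.07789611816406))
```

Emit:
play_rows([
  {"grip": 255,"dx": 0.4,"dy": 0.2,"dz": 0,"rx": 0,"ry": 0,"rz": 0},
  {"grip": 255,"dx": 1.0,"dy": 0.5,"dz": 0,"rx": 0,"ry": 0,"rz": 0},
  {"grip": 255,"dx": 1.7,"dy": 0.9,"dz": 0,"rx": 0,"ry": 0,"rz": 0},
  {"grip": 255,"dx": 2.4,"dy": 1.3,"dz": 0,"rx": 0,"ry": 0,"rz": 0},
  {"grip": 255,"dx": 3.0,"dy": 1.6,"dz": -0.3,"rx": 0,"ry": 0,"rz": 0},
  {"grip": 255,"dx": 3.3,"dy": 1.75,"dz": -0.7,"rx": 0,"ry": 0,"rz": 0},
  {"grip": 255,"dx": 3.38,"dy": 1.79,"dz": -1.0,"rx": 0,"ry": 0,"rz": 0},
  {"grip": 255,"dx": 3.38,"dy": 1.79,"dz": -1.2,"rx": 0,"ry": 0,"rz": 0},
  {"grip": 255,"dx": 3.38,"dy": 1.79,"dz": -1.25,"rx": 0,"ry": 0,"rz": 0},
  {"grip": 255,"dx": 3.38,"dy": 1.79,"dz": -1.25,"rx": 0,"ry": 0,"rz": 0},
])

```text
clock: 6.3
tcp_pos: [0.6053, 0.2183, 0.1015]
eef_rot: [-3.141, -0.001, 3.066]
ft_force: [-0.2, 0.7, 0.1]
gripper_width: -0.0001
gripper_force: 0.0
```

Emit:
play_rows([
  {"grip": 255,"dx": 0,"dy": 0,"dz": -0.1,"rx": 0,"ry": 0,"rz": 0},
  {"grip": 255,"dx": 0,"dy": 0,"dz": -0.2,"rx": 0,"ry": 0,"rz": 0},
  {"grip": 255,"dx": -0.1,"dy": 0,"dz": -0.22,"rx": 0,"ry": 0,"rz": 0},
  {"grip": 255,"dx": -0.25,"dy": 0.02,"dz": -0.22,"rx": 0,"ry": 0,"rz": 0},
  {"grip": 255,"dx": -0.4,"dy": 0.03,"dz": -0.22,"rx": 0,"ry": 0,"rz": 0},
  {"grip": 255,"dx": -0.55,"dy": 0.04,"dz": -0.22,"rx": 0,"ry": 0,"rz": 0},
])

```text
clock: 6.8
tcp_pos: [0.5851, 0.2201, 0.0947]
eef_rot: [3.141, 0.002, 3.066]
ft_force: [-0.3, -6.2, 13.5]
gripper_width: 0.0004
gripper_force: 6.5
```

Run:
```python
from m import *
s=bot.state();print(s['tcp_pos'],s['ft_force'])
f=frame('top');measure(f['image'],cloud(f),'top')
```

```text
[0.58507131 0.22008504 0.09465572] [-0.25142306 -6.18926625 13.52873492]
top
board ((547.3282470703125, 63.307838439941406), (261.3048095703125, 217.89413452148438), 85.82151794433594)
boardz 0.0201955477780158
box [[ 0.42915097 -0.059059  ]
 [ 0.6464659  -0.07493556]
 [ 0.66550547  0.18567468]
 [ 0.4481906   0.20155124]]
obj1 (np.int32(191), array([312., 175.]), array([ 0.5964, -0.0157,  0.0535]), np.float64(0.0734), ((597.4183349609375, -16.22865867614746), (40.68962478637695, 42.902896881103516), 87.8962631225586))
obj2 (np.int32(450), array([263., 181.]), array([0.5811, 0.1245, 0.0658]), np.float64(0.0834), ((580.8741455078125, 120.17083740234375), (95.82637786865234, 54.03840637207031), 89.03390502929688))
obj3 (np.int32(118), array([308., 217.]), array([ 0.4766, -0.0022,  0.0507]), np.float64(0.0586), ((475.5343017578125, 0.3746757507324219), (59.9101676940918, 59.54525375366211), 88.5399398803711))
```

Emit:
play_rows([
  {"grip": 255,"dx": -0.15,"dy": 0.01,"dz": 0,"rx": 0,"ry": 0,"rz": 0},
  {"grip": 255,"dx": -0.3,"dy": 0.02,"dz": 0,"rx": 0,"ry": 0,"rz": 0},
  {"grip": 255,"dx": -0.45,"dy": 0.03,"dz": 0,"rx": 0,"ry": 0,"rz": 0},
  {"grip": 255,"dx": -0.6,"dy": 0.04,"dz": 0,"rx": 0,"ry": 0,"rz": 0},
  {"grip": 255,"dx": -0.68,"dy": 0.05,"dz": 0,"rx": 0,"ry": 0,"rz": 0},
  {"grip": 255,"dx": -0.7,"dy": 0.05,"dz": 0.2,"rx": 0,"ry": 0,"rz": 0},
  {"grip": 255,"dx": -0.7,"dy": 0.05,"dz": 0.7,"rx": 0,"ry": 0,"rz": 0},
  {"grip": 255,"dx": -0.7,"dy": 0.05,"dz": 0.7,"rx": 0,"ry": 0,"rz": 0},
])

```text
clock: 7.52
tcp_pos: [0.5576, 0.2236, 0.1247]
eef_rot: [3.139, 0.003, 3.067]
ft_force: [1.4, 0.4, 0.9]
gripper_width: 0.0003
gripper_force: 0.0
```

```bash
cat > pin.py <<'E'
from m import *
# pin from brown pixels by orange-brown hue at z>.04, board frame given
def pin(n):
    f=frame(n);P=cloud(f);h=cv2.cvtColor(f['image'],cv2.COLOR_RGB2HSV)
    z=P[...,2];m=(h[...,1]>120)&(z>.04)&(z<.095)&(P[...,0]>.39)&(P[...,0]<.68)&(P[...,1]>.03)&(P[...,1]<.42)&(h[...,0]<20)
    k,l,s,c=cv2.connectedComponentsWithStats(m.astype(np.uint8))
    m=np.isin(l,[i for i in range(1,k) if s[i,4]>25])
    p=P[m];d=(p[:,:2]-[.521,.1545])@np.array([[.9972,.0749],[-.0749,.9972]]).T[:, :] if 0 else np.c_[(p[:,:2]-[.521,.1545])@[.9972,-.0749],(p[:,:2]-[.521,.1545])@[.0749,.9972]]
    print(n,len(p),'ztop',np.percentile(z[m],97).round(4),'y',d[:,1].min().round(3),d[:,1].max().round(3))
    for a in np.arange(-.1,.25,.03):
        q=d[(d[:,1]>a)&(d[:,1]<a+.03)]
        if len(q)>20:print('  yb %.3f x %.4f..%.4f mid %.4f top %.4f'%(a+.015,q[:,0].min(),q[:,0].max(),(q[:,0].min()+q[:,0].max())/2,np.percentile(p[(d[:,1]>a)&(d[:,1]<a+.03)][:,2],95)))
if __name__=='__main__':
    s=bot.state();print(s['clock'],s['tcp_pos'].round(4),s['ft_force'].round(1))
    pin('top');pin('scene')
E
python3 pin.py
```

```text
7.5167 [0.5576 0.2236 0.1247] [1.4 0.4 0.9]
top 539 ztop 0.0784 y -0.079 0.218
  yb -0.085 x 0.0342..0.0602 mid 0.0472 top 0.0639
  yb -0.055 x 0.0336..0.0629 mid 0.0482 top 0.0659
  yb -0.025 x 0.0178..0.0717 mid 0.0448 top 0.0780
  yb 0.005 x 0.0176..0.0705 mid 0.0440 top 0.0788
  yb 0.215 x 0.0216..0.0461 mid 0.0338 top 0.0655
scene 1584 ztop 0.075 y -0.081 0.208
  yb -0.085 x 0.0300..0.0572 mid 0.0436 top 0.0607
  yb -0.055 x 0.0287..0.0587 mid 0.0437 top 0.0621
  yb -0.025 x 0.0138..0.0693 mid 0.0415 top 0.0744
  yb 0.005 x 0.0137..0.0670 mid 0.0404 top 0.0748
  yb 0.035 x 0.0120..0.0654 mid 0.0387 top 0.0748
  yb 0.065 x 0.0112..0.0633 mid 0.0373 top 0.0750
  yb 0.095 x 0.0098..0.0641 mid 0.0370 top 0.0745
  yb 0.125 x 0.0090..0.0613 mid 0.0351 top 0.0746
  yb 0.155 x 0.0080..0.0444 mid 0.0262 top 0.0749
  yb 0.185 x 0.0205..0.0427 mid 0.0316 top 0.0607
```

Emit:
play_rows([
  {"grip": 255,"dx": 0.3,"dy": -0.5,"dz": 0,"rx": 0,"ry": 0,"rz": 0},
  {"grip": 255,"dx": 0.5,"dy": -1.0,"dz": -0.2,"rx": 0,"ry": 0,"rz": 0},
  {"grip": 255,"dx": 0.5,"dy": -1.07,"dz": -0.45,"rx": 0,"ry": 0,"rz": 0},
  {"grip": 255,"dx": 0.5,"dy": -1.07,"dz": -0.65,"rx": 0,"ry": 0,"rz": 0},
  {"grip": 255,"dx": 0.4,"dy": -1.06,"dz": -0.7,"rx": 0,"ry": 0,"rz": 0},
  {"grip": 255,"dx": 0.25,"dy": -1.05,"dz": -0.7,"rx": 0,"ry": 0,"rz": 0},
  {"grip": 255,"dx": 0.1,"dy": -1.04,"dz": -0.7,"rx": 0,"ry": 0,"rz": 0},
  {"grip": 255,"dx": -0.05,"dy": -1.03,"dz": -0.7,"rx": 0,"ry": 0,"rz": 0},
  {"grip": 255,"dx": -0.2,"dy": -1.02,"dz": -0.7,"rx": 0,"ry": 0,"rz": 0},
  {"grip": 255,"dx": -0.35,"dy": -1.01,"dz": -0.7,"rx": 0,"ry": 0,"rz": 0},
  {"grip": 255,"dx": -0.5,"dy": -1.0,"dz": -0.7,"rx": 0,"ry": 0,"rz": 0},
  {"grip": 255,"dx": -0.65,"dy": -0.99,"dz": -0.7,"rx": 0,"ry": 0,"rz": 0},
  {"grip": 255,"dx": -0.78,"dy": -0.98,"dz": -0.7,"rx": 0,"ry": 0,"rz": 0},
  {"grip": 255,"dx": -0.85,"dy": -0.97,"dz": -0.7,"rx": 0,"ry": 0,"rz": 0},
  {"grip": 255,"dx": -0.85,"dy": -0.97,"dz": -0.5,"rx": 0,"ry": 0,"rz": 0},
  {"grip": 255,"dx": -0.85,"dy": -0.97,"dz": 0,"rx": 0,"ry": 0,"rz": 0},
  {"grip": 255,"dx": -0.85,"dy": -0.97,"dz": 0,"rx": 0,"ry": 0,"rz": 0},
])

```text
clock: 9.03
tcp_pos: [0.5233, 0.1855, 0.1237]
eef_rot: [3.14, 0.002, 3.068]
ft_force: [0.7, 0.4, 0.4]
gripper_width: 0.0
gripper_force: 0.0
```

```bash
python3 pin.py
```

```text
9.0333 [0.5233 0.1855 0.1237] [0.7 0.4 0.4]
top 447 ztop 0.0769 y -0.08 0.215
  yb -0.085 x 0.0058..0.0317 mid 0.0187 top 0.0652
  yb -0.055 x 0.0032..0.0313 mid 0.0172 top 0.0653
  yb -0.025 x 0.0043..0.0435 mid 0.0239 top 0.0751
  yb 0.155 x -0.0162..0.0340 mid 0.0089 top 0.0781
  yb 0.185 x -0.0065..0.0228 mid 0.0082 top 0.0662
  yb 0.215 x -0.0069..0.0215 mid 0.0073 top 0.0659
scene 1495 ztop 0.0749 y -0.082 0.207
  yb -0.085 x 0.0007..0.0278 mid 0.0143 top 0.0608
  yb -0.055 x -0.0003..0.0302 mid 0.0150 top 0.0623
  yb -0.025 x -0.0146..0.0399 mid 0.0126 top 0.0741
  yb 0.005 x -0.0159..0.0378 mid 0.0110 top 0.0746
  yb 0.035 x -0.0169..0.0375 mid 0.0103 top 0.0749
  yb 0.065 x -0.0186..0.0363 mid 0.0089 top 0.0734
  yb 0.095 x -0.0190..0.0326 mid 0.0068 top 0.0742
  yb 0.125 x -0.0204..0.0110 mid -0.0047 top 0.0748
  yb 0.155 x -0.0213..0.0125 mid -0.0044 top 0.0750
  yb 0.185 x -0.0086..0.0147 mid 0.0031 top 0.0614
```

Emit:
play_rows([
  {"grip": 255,"dx": 0.4,"dy": -0.03,"dz": 0,"rx": 0,"ry": 0,"rz": 0},
  {"grip": 255,"dx": 0.65,"dy": -0.05,"dz": -0.2,"rx": 0,"ry": 0,"rz": 0},
  {"grip": 255,"dx": 0.65,"dy": -0.05,"dz": -0.45,"rx": 0,"ry": 0,"rz": 0},
  {"grip": 255,"dx": 0.65,"dy": -0.05,"dz": -0.65,"rx": 0,"ry": 0,"rz": 0},
  {"grip": 255,"dx": 0.55,"dy": -0.04,"dz": -0.7,"rx": 0,"ry": 0,"rz": 0},
  {"grip": 255,"dx": 0.4,"dy": -0.03,"dz": -0.7,"rx": 0,"ry": 0,"rz": 0},
  {"grip": 255,"dx": 0.25,"dy": -0.02,"dz": -0.7,"rx": 0,"ry": 0,"rz": 0},
  {"grip": 255,"dx": 0.1,"dy": -0.01,"dz": -0.7,"rx": 0,"ry": 0,"rz": 0},
  {"grip": 255,"dx": -0.05,"dy": 0,"dz": -0.7,"rx": 0,"ry": 0,"rz": 0},
  {"grip": 255,"dx": -0.2,"dy": 0.01,"dz": -0.7,"rx": 0,"ry": 0,"rz": 0},
  {"grip": 255,"dx": -0.35,"dy": 0.02,"dz": -0.7,"rx": 0,"ry": 0,"rz": 0},
  {"grip": 255,"dx": -0.5,"dy": 0.03,"dz": -0.7,"rx": 0,"ry": 0,"rz": 0},
  {"grip": 255,"dx": -0.63,"dy": 0.04,"dz": -0.7,"rx": 0,"ry": 0,"rz": 0},
  {"grip": 255,"dx": -0.7,"dy": 0.05,"dz": -0.7,"rx": 0,"ry": 0,"rz": 0},
  {"grip": 255,"dx": -0.7,"dy": 0.05,"dz": -0.5,"rx": 0,"ry": 0,"rz": 0},
  {"grip": 255,"dx": -0.7,"dy": 0.05,"dz": 0,"rx": 0,"ry": 0,"rz": 0},
  {"grip": 255,"dx": -0.7,"dy": 0.05,"dz": 0,"rx": 0,"ry": 0,"rz": 0},
])

```text
clock: 10.55
tcp_pos: [0.4947, 0.1866, 0.1227]
eef_rot: [3.141, 0.001, 3.067]
ft_force: [2.2, 0.3, 0.5]
gripper_width: -0.0002
gripper_force: 0.0
```

```bash
python3 pin.py
```

```text
10.55 [0.4947 0.1866 0.1227] [2.2 0.3 0.5]
top 437 ztop 0.0767 y -0.081 0.214
  yb -0.085 x -0.0251..0.0034 mid -0.0109 top 0.0660
  yb -0.055 x -0.0253..0.0030 mid -0.0112 top 0.0649
  yb -0.025 x -0.0268..0.0153 mid -0.0058 top 0.0770
  yb 0.155 x -0.0446..0.0030 mid -0.0208 top 0.0782
  yb 0.185 x -0.0350..-0.0054 mid -0.0202 top 0.0634
  yb 0.215 x -0.0353..-0.0067 mid -0.0210 top 0.0673
scene 1460 ztop 0.0746 y -0.083 0.206
  yb -0.085 x -0.0287..-0.0002 mid -0.0145 top 0.0613
  yb -0.055 x -0.0283..-0.0002 mid -0.0143 top 0.0613
  yb -0.025 x -0.0436..0.0101 mid -0.0168 top 0.0742
  yb 0.005 x -0.0446..0.0089 mid -0.0178 top 0.0747
  yb 0.035 x -0.0461..0.0066 mid -0.0198 top 0.0747
  yb 0.065 x -0.0470..0.0074 mid -0.0198 top 0.0725
  yb 0.095 x -0.0481..0.0054 mid -0.0213 top 0.0730
  yb 0.125 x -0.0492..-0.0233 mid -0.0362 top 0.0740
  yb 0.155 x -0.0501..-0.0214 mid -0.0358 top 0.0737
  yb 0.185 x -0.0370..-0.0165 mid -0.0268 top 0.0608
```

Emit:
play_rows([
  {"grip": 255,"dx": 0.4,"dy": -0.03,"dz": 0,"rx": 0,"ry": 0,"rz": 0},
  {"grip": 255,"dx": 0.65,"dy": -0.05,"dz": -0.2,"rx": 0,"ry": 0,"rz": 0},
  {"grip": 255,"dx": 0.65,"dy": -0.05,"dz": -0.45,"rx": 0,"ry": 0,"rz": 0},
  {"grip": 255,"dx": 0.65,"dy": -0.05,"dz": -0.65,"rx": 0,"ry": 0,"rz": 0},
  {"grip": 255,"dx": 0.55,"dy": -0.04,"dz": -0.7,"rx": 0,"ry": 0,"rz": 0},
  {"grip": 255,"dx": 0.4,"dy": -0.03,"dz": -0.7,"rx": 0,"ry": 0,"rz": 0},
  {"grip": 255,"dx": 0.25,"dy": -0.02,"dz": -0.7,"rx": 0,"ry": 0,"rz": 0},
  {"grip": 255,"dx": 0.1,"dy": -0.01,"dz": -0.7,"rx": 0,"ry": 0,"rz": 0},
  {"grip": 255,"dx": -0.05,"dy": 0,"dz": -0.7,"rx": 0,"ry": 0,"rz": 0},
  {"grip": 255,"dx": -0.2,"dy": 0.01,"dz": -0.7,"rx": 0,"ry": 0,"rz": 0},
  {"grip": 255,"dx": -0.35,"dy": 0.02,"dz": -0.7,"rx": 0,"ry": 0,"rz": 0},
  {"grip": 255,"dx": -0.5,"dy": 0.03,"dz": -0.7,"rx": 0,"ry": 0,"rz": 0},
  {"grip": 255,"dx": -0.63,"dy": 0.04,"dz": -0.7,"rx": 0,"ry": 0,"rz": 0},
  {"grip": 255,"dx": -0.7,"dy": 0.05,"dz": -0.7,"rx": 0,"ry": 0,"rz": 0},
  {"grip": 255,"dx": -0.7,"dy": 0.05,"dz": -0.5,"rx": 0,"ry": 0,"rz": 0},
  {"grip": 255,"dx": -0.7,"dy": 0.05,"dz": 0,"rx": 0,"ry": 0,"rz": 0},
  {"grip": 255,"dx": -0.7,"dy": 0.05,"dz": 0,"rx": 0,"ry": 0,"rz": 0},
])

```text
clock: 12.07
tcp_pos: [0.4666, 0.1884, 0.1225]
eef_rot: [3.141, 0.001, 3.067]
ft_force: [1.3, 1.1, 1.1]
gripper_width: -0.0
gripper_force: 0.0
```

```bash
python3 pin.py
```

```text
12.0667 [0.4666 0.1884 0.1225] [1.3 1.1 1.1]
top 437 ztop 0.0764 y -0.082 0.212
  yb -0.085 x -0.0534..-0.0249 mid -0.0391 top 0.0645
  yb -0.055 x -0.0538..-0.0253 mid -0.0395 top 0.0652
  yb -0.025 x -0.0607..-0.0130 mid -0.0368 top 0.0777
  yb 0.155 x -0.0753..-0.0337 mid -0.0545 top 0.0773
  yb 0.185 x -0.0630..-0.0348 mid -0.0489 top 0.0651
  yb 0.215 x -0.0637..-0.0349 mid -0.0493 top 0.0665
scene 1423 ztop 0.0747 y -0.085 0.206
  yb -0.085 x -0.0568..-0.0281 mid -0.0424 top 0.0608
  yb -0.055 x -0.0580..-0.0283 mid -0.0432 top 0.0620
  yb -0.025 x -0.0721..-0.0190 mid -0.0455 top 0.0747
  yb 0.005 x -0.0733..-0.0192 mid -0.0463 top 0.0745
  yb 0.035 x -0.0747..-0.0210 mid -0.0479 top 0.0747
  yb 0.065 x -0.0756..-0.0222 mid -0.0489 top 0.0729
  yb 0.095 x -0.0766..-0.0239 mid -0.0503 top 0.0730
  yb 0.125 x -0.0780..-0.0559 mid -0.0669 top 0.0733
  yb 0.155 x -0.0791..-0.0554 mid -0.0672 top 0.0740
  yb 0.185 x -0.0660..-0.0506 mid -0.0583 top 0.0603
```

Emit:
play_rows([
  {"grip": 255,"dx": 0.4,"dy": -0.03,"dz": 0,"rx": 0,"ry": 0,"rz": 0},
  {"grip": 255,"dx": 0.65,"dy": -0.05,"dz": -0.2,"rx": 0,"ry": 0,"rz": 0},
  {"grip": 255,"dx": 0.65,"dy": -0.05,"dz": -0.45,"rx": 0,"ry": 0,"rz": 0},
  {"grip": 255,"dx": 0.65,"dy": -0.05,"dz": -0.65,"rx": 0,"ry": 0,"rz": 0},
  {"grip": 255,"dx": 0.55,"dy": -0.04,"dz": -0.7,"rx": 0,"ry": 0,"rz": 0},
  {"grip": 255,"dx": 0.4,"dy": -0.03,"dz": -0.7,"rx": 0,"ry": 0,"rz": 0},
  {"grip": 255,"dx": 0.25,"dy": -0.02,"dz": -0.7,"rx": 0,"ry": 0,"rz": 0},
  {"grip": 255,"dx": 0.1,"dy": -0.01,"dz": -0.7,"rx": 0,"ry": 0,"rz": 0},
  {"grip": 255,"dx": -0.05,"dy": 0,"dz": -0.7,"rx": 0,"ry": 0,"rz": 0},
  {"grip": 255,"dx": -0.2,"dy": 0.01,"dz": -0.7,"rx": 0,"ry": 0,"rz": 0},
  {"grip": 255,"dx": -0.35,"dy": 0.02,"dz": -0.7,"rx": 0,"ry": 0,"rz": 0},
  {"grip": 255,"dx": -0.5,"dy": 0.03,"dz": -0.7,"rx": 0,"ry": 0,"rz": 0},
  {"grip": 255,"dx": -0.63,"dy": 0.04,"dz": -0.7,"rx": 0,"ry": 0,"rz": 0},
  {"grip": 255,"dx": -0.7,"dy": 0.05,"dz": -0.7,"rx": 0,"ry": 0,"rz": 0},
  {"grip": 255,"dx": -0.7,"dy": 0.05,"dz": -0.5,"rx": 0,"ry": 0,"rz": 0},
  {"grip": 255,"dx": -0.7,"dy": 0.05,"dz": 0,"rx": 0,"ry": 0,"rz": 0},
  {"grip": 255,"dx": -0.7,"dy": 0.05,"dz": 0,"rx": 0,"ry": 0,"rz": 0},
])

```text
clock: 13.58
tcp_pos: [0.4383, 0.1904, 0.1225]
eef_rot: [3.141, 0.001, 3.067]
ft_force: [1.2, 0.8, 1.5]
gripper_width: -0.0001
gripper_force: 0.0
```

```bash
python3 pin.py
```

```text
13.5833 [0.4383 0.1904 0.1225] [1.2 0.8 1.5]
top 487 ztop 0.0762 y -0.084 0.211
  yb -0.085 x -0.0815..-0.0532 mid -0.0674 top 0.0653
  yb -0.055 x -0.0819..-0.0535 mid -0.0677 top 0.0656
  yb -0.025 x -0.0946..-0.0439 mid -0.0693 top 0.0772
  yb 0.155 x -0.0950..-0.0492 mid -0.0721 top 0.0746
  yb 0.185 x -0.0912..-0.0631 mid -0.0771 top 0.0647
  yb 0.215 x -0.0917..-0.0632 mid -0.0774 top 0.0655
scene 1391 ztop 0.0746 y -0.086 0.206
  yb -0.085 x -0.0860..-0.0561 mid -0.0710 top 0.0612
  yb -0.055 x -0.0850..-0.0596 mid -0.0723 top 0.0614
  yb -0.025 x -0.1013..-0.0458 mid -0.0736 top 0.0742
  yb 0.005 x -0.1021..-0.0471 mid -0.0746 top 0.0749
  yb 0.035 x -0.1035..-0.0483 mid -0.0759 top 0.0747
  yb 0.065 x -0.1047..-0.0482 mid -0.0764 top 0.0732
  yb 0.095 x -0.1053..-0.0511 mid -0.0782 top 0.0711
  yb 0.125 x -0.1066..-0.0873 mid -0.0970 top 0.0724
  yb 0.155 x -0.1072..-0.0882 mid -0.0977 top 0.0714
  yb 0.185 x -0.0941..-0.0857 mid -0.0899 top 0.0612
```

Emit:
play_rows([
  {"grip": 255,"dx": 0.4,"dy": -0.03,"dz": 0,"rx": 0,"ry": 0,"rz": 0},
  {"grip": 255,"dx": 0.65,"dy": -0.05,"dz": -0.2,"rx": 0,"ry": 0,"rz": 0},
  {"grip": 255,"dx": 0.65,"dy": -0.05,"dz": -0.45,"rx": 0,"ry": 0,"rz": 0},
  {"grip": 255,"dx": 0.65,"dy": -0.05,"dz": -0.65,"rx": 0,"ry": 0,"rz": 0},
  {"grip": 255,"dx": 0.55,"dy": -0.04,"dz": -0.7,"rx": 0,"ry": 0,"rz": 0},
  {"grip": 255,"dx": 0.43,"dy": -0.03,"dz": -0.7,"rx": 0,"ry": 0,"rz": 0},
  {"grip": 255,"dx": 0.31,"dy": -0.02,"dz": -0.7,"rx": 0,"ry": 0,"rz": 0},
  {"grip": 255,"dx": 0.19,"dy": -0.01,"dz": -0.7,"rx": 0,"ry": 0,"rz": 0},
  {"grip": 255,"dx": 0.07,"dy": 0,"dz": -0.7,"rx": 0,"ry": 0,"rz": 0},
  {"grip": 255,"dx": -0.05,"dy": 0.01,"dz": -0.7,"rx": 0,"ry": 0,"rz": 0},
  {"grip": 255,"dx": -0.15,"dy": 0.01,"dz": -0.7,"rx": 0,"ry": 0,"rz": 0},
  {"grip": 255,"dx": -0.25,"dy": 0.02,"dz": -0.7,"rx": 0,"ry": 0,"rz": 0},
  {"grip": 255,"dx": -0.3,"dy": 0.02,"dz": -0.7,"rx": 0,"ry": 0,"rz": 0},
  {"grip": 255,"dx": -0.3,"dy": 0.02,"dz": -0.5,"rx": 0,"ry": 0,"rz": 0},
  {"grip": 255,"dx": -0.3,"dy": 0.02,"dz": 0,"rx": 0,"ry": 0,"rz": 0},
  {"grip": 255,"dx": -0.3,"dy": 0.02,"dz": 0,"rx": 0,"ry": 0,"rz": 0},
])

```text
clock: 15.02
tcp_pos: [0.4276, 0.1915, 0.1238]
eef_rot: [3.14, 0.002, 3.067]
ft_force: [1.1, 1.0, 1.1]
gripper_width: 0.0002
gripper_force: 0.0
```

```bash
python3 pin.py
```

```text
15.0167 [0.4276 0.1915 0.1238] [1.1 1.  1.1]
top 445 ztop 0.0688 y -0.085 0.212
  yb -0.085 x -0.1072..-0.0787 mid -0.0929 top 0.0585
  yb -0.055 x -0.1074..-0.0789 mid -0.0932 top 0.0586
  yb -0.025 x -0.1146..-0.0665 mid -0.0905 top 0.0713
  yb 0.155 x -0.1039..-0.0661 mid -0.0850 top 0.0659
  yb 0.185 x -0.1054..-0.0797 mid -0.0925 top 0.0590
  yb 0.215 x -0.1085..-0.0775 mid -0.0930 top 0.0589
scene 1435 ztop 0.0691 y -0.086 0.204
  yb -0.085 x -0.1112..-0.0816 mid -0.0964 top 0.0564
  yb -0.055 x -0.1106..-0.0829 mid -0.0967 top 0.0554
  yb -0.025 x -0.1236..-0.0692 mid -0.0964 top 0.0685
  yb 0.005 x -0.1239..-0.0694 mid -0.0966 top 0.0691
  yb 0.035 x -0.1240..-0.0692 mid -0.0966 top 0.0691
  yb 0.065 x -0.1237..-0.0692 mid -0.0964 top 0.0685
  yb 0.095 x -0.1239..-0.0702 mid -0.0971 top 0.0683
  yb 0.125 x -0.1241..-0.0991 mid -0.1116 top 0.0684
  yb 0.155 x -0.1237..-0.1004 mid -0.1121 top 0.0686
  yb 0.185 x -0.1083..-0.0982 mid -0.1033 top 0.0557
```

The pin is in the groove: the top view puts it at x ≈ -0.093 and the scene view at -0.0965, it is parallel to the groove, and its top is 6 mm lower. I'll raise the arm, let things settle and take a last look.

Emit:
play_rows([
  {"grip": 255,"dx": 0,"dy": 0,"dz": 0.5,"rx": 0,"ry": 0,"rz": 0},
  {"grip": 255,"dx": 0,"dy": 0,"dz": 1.2,"rx": 0,"ry": 0,"rz": 0},
  {"grip": 255,"dx": 0,"dy": 0,"dz": 1.8,"rx": 0,"ry": 0,"rz": 0},
  {"grip": 255,"dx": 0,"dy": 0,"dz": 2.0,"rx": 0,"ry": 0,"rz": 0},
  {"grip": 255,"dx": 0,"dy": 0,"dz": 2.0,"rx": 0,"ry": 0,"rz": 0},
  {"grip": 255,"dx": 0,"dy": 0,"dz": 2.0,"rx": 0,"ry": 0,"rz": 0},
  {"grip": 255,"dx": 0,"dy": 0,"dz": 2.0,"rx": 0,"ry": 0,"rz": 0},
  {"grip": 255,"dx": 0,"dy": 0,"dz": 2.0,"rx": 0,"ry": 0,"rz": 0},
])

```text
clock: 15.78
tcp_pos: [0.4259, 0.1906, 0.2]
eef_rot: [-3.14, -0.002, 3.067]
ft_force: [0.4, 0.4, -0.1]
gripper_width: -0.0001
gripper_force: 0.0
```

```bash
python3 pin.py | grep -v scenex; python3 -c "
from h import *
frame('scene','s4.png')"
```

```text
15.7833 [0.4259 0.1906 0.2   ] [ 0.4  0.4 -0.1]
top 404 ztop 0.0691 y -0.085 0.211
  yb -0.085 x -0.1072..-0.0787 mid -0.0930 top 0.0595
  yb -0.055 x -0.1074..-0.0790 mid -0.0932 top 0.0595
  yb -0.025 x -0.1174..-0.0665 mid -0.0919 top 0.0696
  yb 0.155 x -0.0787..-0.0661 mid -0.0724 top 0.0661
  yb 0.185 x -0.1054..-0.0797 mid -0.0926 top 0.0594
  yb 0.215 x -0.1086..-0.0775 mid -0.0930 top 0.0594
scene 1741 ztop 0.0692 y -0.087 0.207
  yb -0.085 x -0.1111..-0.0815 mid -0.0963 top 0.0561
  yb -0.055 x -0.1091..-0.0834 mid -0.0963 top 0.0557
  yb -0.025 x -0.1238..-0.0685 mid -0.0961 top 0.0684
  yb 0.005 x -0.1239..-0.0692 mid -0.0965 top 0.0690
  yb 0.035 x -0.1239..-0.0693 mid -0.0966 top 0.0692
  yb 0.065 x -0.1241..-0.0690 mid -0.0965 top 0.0691
  yb 0.095 x -0.1238..-0.0701 mid -0.0970 top 0.0688
  yb 0.125 x -0.1241..-0.0696 mid -0.0969 top 0.0687
  yb 0.155 x -0.1238..-0.0698 mid -0.0968 top 0.0692
  yb 0.185 x -0.1083..-0.0902 mid -0.0992 top 0.0557
```

View pics/s4.png

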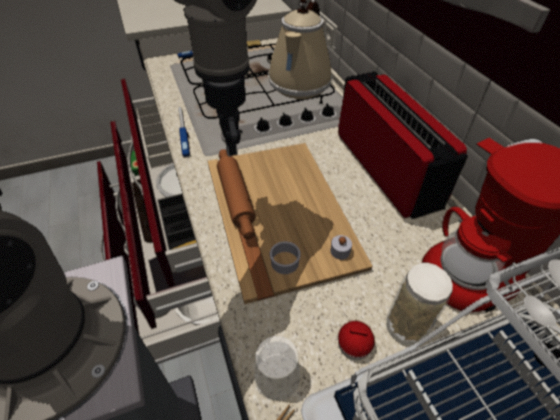

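The pin lies at rest in the groove, from (225,155) to (250,235). The ring stands flat at (285,257) on the right end, and the other items are where they were.

```bash
python3 -c "
from bench import bot
print(bot.sign_off())"
```

```text
the job is handed in; nothing more can be done
None
```

I handed the job in at about 16 s: the large cutter stands flat on the right-hand end of the board (y about -158 mm), the pin lies still in the groove, and the other items are undisturbed; the hand-in returned no verdict.

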